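Strap down the bean bin's filler cap

ROBOT

A 7-joint arm with a two-finger parallel gripper is mounted at the origin on the work surface. World frame = base frame: x ahead of the robot, y to its left, z up, the work surface at z = 0. Lengths are in m, angles in degrees, forces in N, time in s.
With the tool pointing down it reaches from about 0.4 to 0.875 m from the base axis. Payload 6.5 kg.
Tool frame: the origin (TCP) lies between the finger pads; the fingertips stand 8 mm ahead of it and the grasp point (between the pads) lies 11 mm behind it; z points along the fingers, y is the direction in which the jaws open and shut (so a half turn about z gives the same grasp; the last joint's range is limited). The gripper opens to 85 mm and grips with 20 to 120 N. Pads are 22 mm wide; open, the fingers measure 114 mm over their backs; the gripper's body (76 mm by 85 mm) begins 54 mm behind the grasp point. The pads swing forward as they close: fully open they stand 13 mm farther back than shut.
Start: joints at [-71.287, 30.733, -0.252, 88.115, 0.149, 61.152, -4.079], TCP at [0.249, 0.6, 0.239] pointing down, gripper open.
Joint ranges: [-154.64, 154.64], [-21.42, 123.67], [-72.66, 72.17], [13.99, 137.28], [-74.86, 254.86], [10.95, 109.41], [-158.01, 158.01]. Speed limits (degrees/s): [136.94, 136.94, 180, 180, 180, 180, 180].

INTERFACE

Orientations are given as [roll, pitch, yaw] about the fixed x, y, z axes, in that order (R = Rz(yaw) Ry(pitch) Rx(roll)).
In Python, from station import get_obs, capture, camera_params, close_job gives the robot as it stands.
- The arm moves only by the tool jog_arm, never from a script. Its argument "increments" is a list of rows, each a list of 5 numbers: the shift along the tool's x, y, z in cm, then the turn about the tool's z in rad, then the closure, from 0 (fully open) to 1 (shut). In form: [[dx, dy, dz, spin, gripper], ...]. A call has 1 to 10 rows; each row is the pose to reach, as a shift and turn from the pose commanded when the call began, along the tool's axes at that moment; what a row does not reach only later rows make up. A row lasts 1/8 s, in which the tool goes at most 62.5 mm and 10.7 degrees, less where a joint would pass 70% of its speed; a pose out of reach is approached as far as the arm can. A call with a gripper value outside its range is refused whole. The fingers move at their own pace and stop on an object; "grip_force" is the grip in N (left out, the last holds). Time passes only in rows, so rows that repeat a pose let the fingers close. It gives the time, the measured TCP pose, the force and the opening at its end, in the units of the state.
- get_obs(): the state, without advancing time (a new reading comes with each control period).
- capture(name): name is "scene" or "side" or "wrist"; returns the picture (384x512x3 uint8, red, green, blue); there is no depth.
- camera_params(name): a dict with "fx", "fy", "cx", "cy" (pixels), "extrinsics" (4x4, takes a point from world to camera coordinates); the wrist camera has in their place "hand_eye" (4x4, takes a point from camera to tool coordinates, whose origin is the TCP and whose axes are the flange's). Camera axes: x right, y up, looking along -z (the intrinsics and any distortion apply to the point x, -y, -z); pixel columns grow to the right and rows downward; lengths in m; the calibration is good to about 2 mm. The wrist camera is an equidistant fisheye: a pixel r from the principal point sees the ray r / f radians off the axis. A picture is of the moment at which its call begins: read the wrist's pose just before it. camera_params takes no time and is no camera call.
- close_job(): hands the job in, once; it reports no verdict.
The state is a dict: "t": time; "joints": joint angles; "qvel": joint speeds; "tau": joint torques, N m; "tcp_pos": TCP position; "ee_rot": TCP orientation; "wrist_force": force on the tool from outside, world axes, zero at the start; "moment": the same for the moment, N m; "width": finger opening in m.
Only numpy, scipy, OpenCV 4.12 (cv2) and the standard library are available. Lean on these libraries where they do the work, as an engineer would, in place of code of your own. Each camera call takes 0.05 s, during which the arm holds its last target.

TASK

Close up the coffee-bean bin: push the swinging metal strap by its upright tab until it is fully home across the black filler cap with its slotted end round the stud, then turn the loose wing nut clockwise (seen from above) finger-tight, until it stops but without forcing it, by stroking its wings with a fingertip. Push only: do not grasp anything, do not lift or shift the cap, leave the other things standing where they are, and finish clear of everything.

Things in the scene. Friction and masses are not known exactly. Their poses are not given: they have to be found in the camera images.
- bin: Stainless-steel coffee-bean bin standing fixed on the counter, a box 264 (x) x 344 (y) x 130 mm high with a white lid. Origin: centre of its underside; its x axis points away from the amber sight window in its front. On its flat top (z = 130 mm in its frame): the strap's pivot at (30, 75), the filler cap at (30, 0) and the stud with the wing nut at (30, -75) mm. The jar and the scoop stand on the top behind these.
- strap (a joint): Angle of the retaining strap, rad. 0 = fully home (a stop): it lies along the line from the pivot, over the cap, to the stud. Positive = swung open towards the bin's front, up to 1.4. To close it, push the tab from the front side; it turns counter-clockwise seen from above. It stays where it is left and takes about 1 N at the tab. It slides 18 mm above the bin's top, under the nut's wings and over the cap without touching them.
- strap_hinge (a point): Point on the strap's upright pivot axis, at the height of the strap (20.5 mm above the bin's top). The strap is a flat aluminium bar 22 mm wide, 5 mm thick (18 to 23 mm above the bin's top) and 172 mm long from the pivot, with a slot near its end that takes the stud.
- strap_tab (a point): Centre of the upright push tab on the strap, 75 mm from the pivot axis, 38 mm above the bin's top. The tab is a plate 26 mm wide along the strap, 4 mm thick across it, and stands from 23 to 52 mm above the bin's top. The point's x axis is square to the tab's faces: it points the way the tab moves when closing.
- wing (a joint): Angle by which the wing nut is backed off, rad. 0 = tight (a stop); it grows counter-clockwise seen from above. One full turn = 6.28. It turns with light friction (about 1.5 N at the wing) and stays where it is left; its height does not change noticeably.
- wing_hub (a point): Centre of the steel wing nut, on its upright axis, 44 mm above the bin's top (half-way up the wings). Its x axis lies along the two wings (parallel to the bin's x axis when tight). Each wing is a plate 6 mm thick that reaches 38 mm from the axis, and is 22 mm high or a little more (33 to 57 mm above the bin's top); the hub is 24 mm wide below, and the stud (12 mm thick) ends 62 mm above the bin's top.
- cap_mid (a point): Centre of the loose black filler cap, a round disc 70 mm across and 14 mm high that stands in a low collar on the bin's top, under the strap's line. Already in place; to be left there.
- cap_seat (a point): Point fixed on the bin where the cap's centre belongs (7 mm above the bin's top).
- jar: Bystander on the bin's top: amber jar with wooden lid, 52 mm across, 70 mm high. Origin: centre of its underside.
- scoop: Bystander on the bin's top: steel measuring scoop, cup 46 mm across, 32 mm high, with a flat handle along its y axis to 95 mm from the origin. Origin: centre of the cup's underside.
- pitcher: Bystander beside the bin, on its +y side: steel milk pitcher, 92 mm across and 100 mm high, handle along its y axis. Origin: centre of its underside.
- mug: Bystander beside the bin, on its -y side: white mug, 80 mm across, 85 mm high. Origin: centre of its underside.
- cups: Bystander: stack of paper cups mouth up, 82 mm across, 148 mm high. Origin: centre of its underside.
- tamper: Bystander: dark steel coffee tamper, 58 mm across, 83 mm high. Origin: centre of its underside.
Mind the look-alikes: they are no part of the job. Of the things that look like the part that bears cap_mid, the smallest one is meant.

How it is judged:
By the outcome, as a careful person would: the job done as asked, in the order asked, and still so for the second after the job is handed in, with the robot touching nothing.
It also fails if it takes over 64 s, if anything falls off the work surface, if the arm or the gripper's body presses on something with over 40 N, if the wrist force passes 120 N, or if a joint passes its speed limit or range.

## Working session

There is one attempt and no reset: what is moved stays moved. The work goes in short steps, Python scripts to look and compute and a tool call to move; the robot and the scene stay as the last step left them, time stands still between calls to the robot, and variables do not carry over. Pictures are saved under pics/ and viewed, and the job is handed in when it is done.

Besides the shell and the picture viewer there is one more tool, called as name([rows], argument=value, ...), one row to a line, values as JSON. jog_arm: Moves the arm, as the interface text tells. Its arguments: {"type":"object","properties":{"increments":{"type":"array"},"grip_force":{"type":"number"}},"required":["increments"]}

```bash
ls; mkdir -p pics; python3 - <<'E'
from station import get_obs, capture, camera_params
import cv2,numpy as np
o=get_obs()
print({k:np.round(v,3).tolist() for k,v in o.items()})
for n in ["scene","side","wrist"]:
    p=camera_params(n); print(n,{k:np.round(v,4).tolist() if not isinstance(v,str) else v for k,v in p.items()})
    im=capture(n); cv2.imwrite(f"pics/{n}0.png",im[:,:,::-1])
E
```

```text
pics
{'t': 0.0, 'joints': [-71.286, 30.779, -0.253, 88.172, 0.149, 61.151, -4.08], 'qvel': [-0.046, -0.033, 0.047, 0.001, 0.07, -0.04, -0.002], 'tau': [0.0, -58.34, 1.049, -25.91, 0.012, 0.009, -0.0], 'tcp_pos': [0.249, 0.6, 0.238], 'ee_rot': [-179.899, 0.008, 157.496], 'wrist_force': [0.073, -0.284, -0.132], 'moment': [0.047, 0.012, 0.04], 'width': 0.085}
scene {'fx': 388.3912, 'fy': 388.3912, 'cx': 257.3565, 'cy': 185.2928, 'extrinsics': [[0.2805, 0.9598, 0.0145, -0.1754], [-0.8052, 0.227, 0.5479, 0.4044], [0.5225, -0.1653, 0.8364, -1.3872], [0.0, 0.0, 0.0, 1.0]]}
side {'fx': 434.029, 'fy': 434.029, 'cx': 255.3634, 'cy': 195.5183, 'extrinsics': [[0.8523, -0.5228, 0.0167, -0.5118], [0.2715, 0.4694, 0.8402, -0.2658], [-0.4471, -0.7116, 0.542, -1.003], [0.0, 0.0, 0.0, 1.0]]}
wrist {'fx': 297.3186, 'fy': 297.3186, 'cx': 252.5967, 'cy': 193.8013, 'hand_eye': [[0.0001, 0.9574, 0.2889, 0.0744], [1.0, -0.0004, 0.0009, 0.001], [0.001, 0.2889, -0.9574, -0.1344], [0.0, 0.0, 0.0, 1.0]]}
```

View pics/scene0.png

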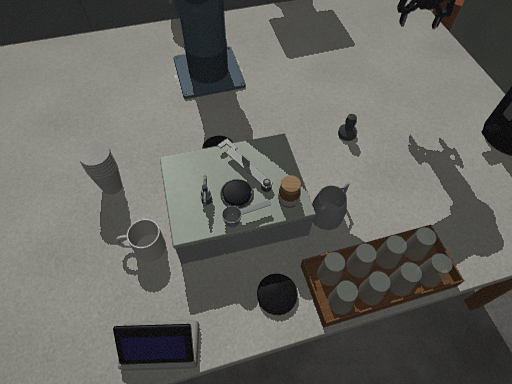

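View pics/side0.png

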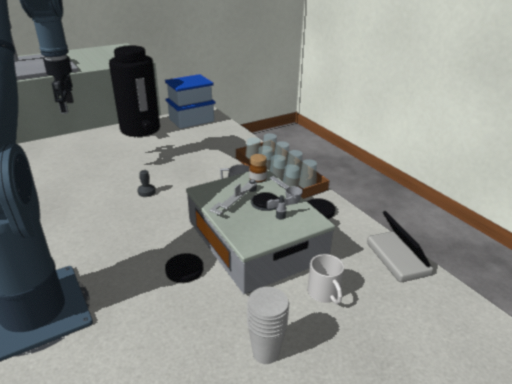

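View pics/wrist0.png

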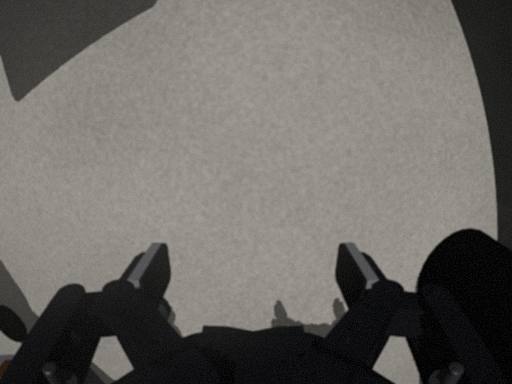

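Scene: the bin's top spans about (162,155)–(310,222), strap from about (267,184) to (225,145), the nut near (206,190) and the cap near (237,192). Next I zoom in.

```bash
python3 - <<'E'
import cv2
a=cv2.imread("pics/scene0.png")[125:265,150:320]; cv2.imwrite("pics/scene0z.png",cv2.resize(a,None,fx=4.5,fy=4.2,interpolation=cv2.INTER_CUBIC))
a=cv2.imread("pics/side0.png")[145:285,180:345]; cv2.imwrite("pics/side0z.png",cv2.resize(a,None,fx=4,fy=4,interpolation=cv2.INTER_CUBIC))
E
```

```text
(no output)
```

View pics/scene0z.png

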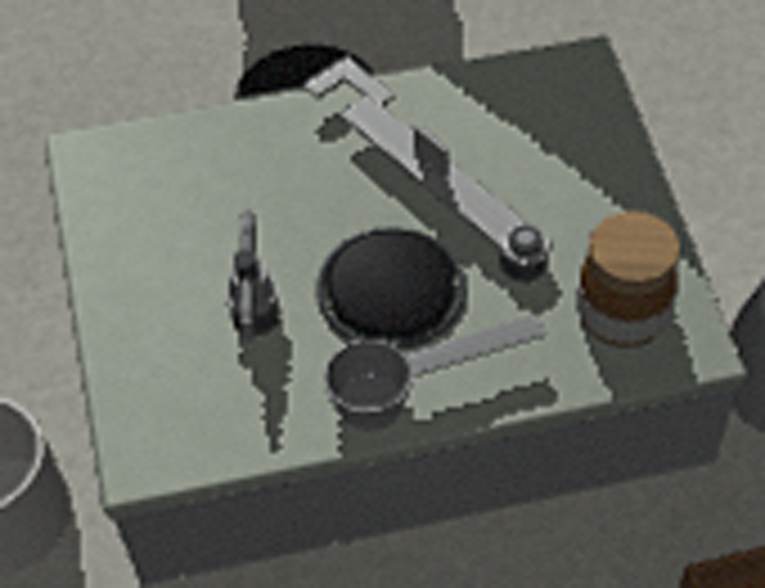

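View pics/side0z.png

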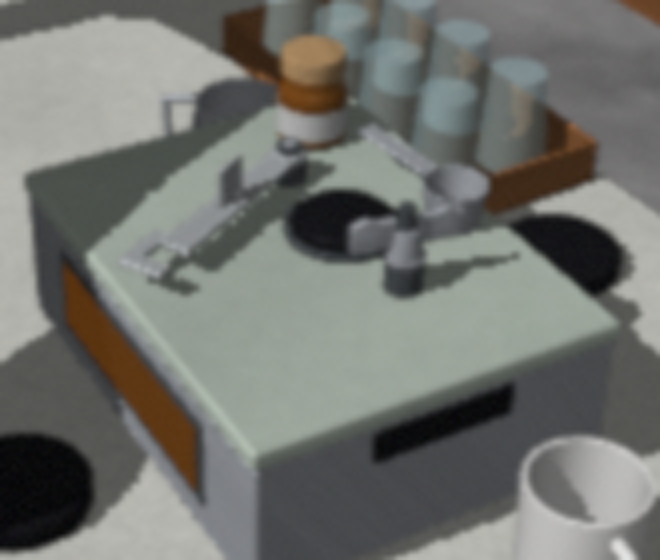

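```bash
cat >h.py <<'E'
import numpy as np
from station import get_obs, capture, camera_params
from scipy.spatial.transform import Rotation as R
def ray(n,u,v):
    p=camera_params(n);E=np.array(p["extrinsics"]);d=np.array([(u-p["cx"])/p["fx"],-(v-p["cy"])/p["fy"],-1])
    return -E[:3,:3].T@E[:3,3], E[:3,:3].T@d
def plane(n,u,v,z):
    c,d=ray(n,u,v); return c+d*(z-c[2])/d[2]
def proj(n,P):
    p=camera_params(n);E=np.array(p["extrinsics"]);q=E[:3,:3]@P+E[:3,3]
    return np.array([p["cx"]+p["fx"]*q[0]/-q[2],p["cy"]-p["fy"]*q[1]/-q[2]])
def tri(n1,a,n2,b):
    c1,d1=ray(n1,*a);c2,d2=ray(n2,*b);d1=d1/np.linalg.norm(d1);d2=d2/np.linalg.norm(d2)
    t=np.linalg.lstsq(np.c_[d1,-d2],c2-c1,rcond=None)[0];p,q=c1+t[0]*d1,c2+t[1]*d2
    return (p+q)/2,np.linalg.norm(p-q)
def rigid(L,W):
    lm,wm=L.mean(0),W.mean(0);a=L-lm;b=W-wm
    th=np.arctan2((a[:,0]*b[:,1]-a[:,1]*b[:,0]).sum(),(a*b).sum())
    c,s=np.cos(th),np.sin(th);M=np.array([[c,-s],[s,c]])
    return th,wm-M@lm,M
def rod(c):
    return c
E
cat >m1.py <<'E'
from h import *
S=lambda x,y:(150+x/4.5,125+y/4.2); D=lambda x,y:(180+x/4,145+y/4)
L=np.array([[-132,-172],[-132,172],[132,172],[132,-172]])/1000
W=np.array([plane("scene",*S(*p),.13)[:2] for p in [(48,137),(607,38),(743,375),(108,505)]])
print("corners scene",W.round(3).tolist(),[np.linalg.norm(W[i]-W[i-1]).round(3) for i in range(4)])
th,t,M=rigid(L,W);print("scene fit",np.degrees(th),t,(W-(L@M.T+t)).round(3).tolist())
L2=L[[0,1,3]];W2=np.array([plane("side",*D(*p),.13)[:2] for p in [(257,465),(27,178),(617,322)]])
th2,t2,M2=rigid(L2,W2);print("side fit",np.degrees(th2),t2,(W2-(L2@M2.T+t2)).round(3).tolist())
loc=lambda P:((P[:2]-t)@M*1000).round(1),
loc=lambda P:np.r_[((P[:2]-t)@M*1000),P[2]*1000-130].round(1)
print("cap",loc(plane("scene",*S(393,283),.144)),loc(plane("side",*D(342,222),.144)))
print("stud top tri",[loc(x) if i==0 else x for i,x in enumerate(tri("scene",S(246,260),"side",D(408,208)))])
print("pivot top", [loc(x) if i==0 else x for i,x in enumerate(tri("scene",S(525,240),"side",D(290,147)))])
print("tab top", [loc(x) if i==0 else x for i,x in enumerate(tri("scene",S(432,135),"side",D(232,162)))])
print("strap tip",loc(plane("scene",*S(348,62),.153)),loc(plane("side",*D(140,265),.153)))
print("wing ends",loc(plane("scene",*S(249,213),.187)),loc(plane("scene",*S(240,290),.187)),loc(plane("side",*D(350,222),.187)))
E
python3 m1.py
```

```text
corners scene [[0.442, -0.211], [0.452, 0.127], [0.71, 0.117], [0.697, -0.219]] [np.float64(0.256), np.float64(0.338), np.float64(0.258), np.float64(0.337)]
scene fit -2.0016463517505363 [ 0.57515605 -0.04654594] [[0.004, 0.003], [0.003, -0.003], [-0.003, -0.004], [-0.004, 0.004]]
side fit -1.2513437319957441 [ 0.56646392 -0.05624634] [[-0.0, -0.001], [0.005, -0.005], [-0.004, 0.006]]
cap [33. -0. 14.] [ 16.7 -14.3  14. ]
stud top tri [array([ 27.1, -74.9,  56.7]), np.float64(0.00039782411970289215)]
pivot top [array([26.6, 74.7, 22. ]), np.float64(0.0010961266647743775)]
tab top [array([-38.8,  38.2,  49. ]), np.float64(0.0030450071013907887)]
strap tip [-126.9    9.3   23. ] [-126.7   -8.4   23. ]
wing ends [ -3.5 -67.7  57. ] [ 45.6 -81.1  57. ] [-13.2 -72.   57. ]
```

```bash
cat >>m1.py <<'E'
print("--")
for a,b in [((48,137),(257,465)),((607,38),(27,178)),((108,505),(617,322)),((393,283),(342,222))]:
    print(tri("scene",S(*a),"side",D(*b)))
for n in("scene","side"): print(camera_params(n).keys(), ray(n,0,0)[0])
E
python3 m1.py | sed -n '/--/,$p'
```

```text
--
(array([ 0.43535269, -0.21345866,  0.11972622]), np.float64(0.004866584115534629))
(array([0.44747394, 0.12849699, 0.12171202]), np.float64(0.003589882050804918))
(array([ 0.69505714, -0.21995759,  0.12530794]), np.float64(0.0007070147094024481))
(array([ 0.6011408 , -0.04640383,  0.13233256]), np.float64(0.0006007479692693647))
dict_keys(['fx', 'fy', 'cx', 'cy', 'extrinsics']) [ 1.09963766 -0.15284015  0.94134138]
dict_keys(['fx', 'fy', 'cx', 'cy', 'extrinsics']) [ 0.05997153 -0.8565358   0.77554283]
```

```bash
sed -i 's#^S=.*#S=lambda x,y:(149.5+(x+.5)/4.5,124.5+(y+.5)/4.2); D=lambda x,y:(179.5+(x+.5)/4,144.5+(y+.5)/4)#' m1.py; python3 m1.py
```

```text
corners scene [[0.44, -0.212], [0.451, 0.127], [0.708, 0.116], [0.696, -0.22]] [np.float64(0.256), np.float64(0.338), np.float64(0.258), np.float64(0.337)]
scene fit -1.9862486673138675 [ 0.57378298 -0.04719334] [[0.004, 0.003], [0.003, -0.003], [-0.003, -0.004], [-0.004, 0.004]]
side fit -1.2516484965945274 [ 0.56647154 -0.05440809] [[-0.001, -0.001], [0.004, -0.005], [-0.004, 0.006]]
cap [33. -0. 14.] [ 18.1 -11.6  14. ]
stud top tri [array([ 27.6, -74.5,  57.9]), np.float64(0.0006483007192804271)]
pivot top [array([27. , 75. , 23.3]), np.float64(4.734222251590948e-05)]
tab top [array([-38.3,  38.4,  50.3]), np.float64(0.0019993190536184403)]
strap tip [-127.1    9.3   23. ] [-125.5   -5.7   23. ]
wing ends [ -3.5 -67.7  57. ] [ 45.7 -81.1  57. ] [-11.8 -69.5  57. ]
--
(array([ 0.43458904, -0.21383344,  0.12115261]), np.float64(0.003969670883297411))
(array([0.44655972, 0.12780898, 0.12321289]), np.float64(0.0025473853650687423))
(array([ 0.69416919, -0.22011411,  0.12663257]), np.float64(0.0003888034118921174))
(array([ 0.60020153, -0.04679361,  0.13370664]), np.float64(0.0005165354710474061))
dict_keys(['fx', 'fy', 'cx', 'cy', 'extrinsics']) [ 1.09963766 -0.15284015  0.94134138]
dict_keys(['fx', 'fy', 'cx', 'cy', 'extrinsics']) [ 0.05997153 -0.8565358   0.77554283]
```

jog_arm([
  [-2,-2,-1,0.06,1],
  [-5.5,-5.8,-2,0.15,1],
  [-9.4,-9.8,-3,0.25,1],
  [-13.3,-13.9,-4,0.36,1],
  [-17.2,-18,-5,0.47,1],
  [-21.1,-22.1,-6,0.58,1],
  [-25,-26.2,-7,0.69,1],
  [-28.9,-30.3,-8,0.8,1],
  [-32.8,-34.3,-9,0.91,1],
  [-36,-38,-9,1.0,1],
])

```text
t: 1.4
tcp_pos: [0.4368, 0.1097, 0.3301]
ee_rot: [179.9, -0.0, 100.0]
wrist_force: [0.5, 0.6, -0.0]
width: 0.0001
```

jog_arm([
  [-5,1,0,0.05,1],
  [-11,2.2,0,0.1,1],
  [-17,3.5,0,0.175,1],
  [-23,4.7,0,0.175,1],
  [-29,6,0,0.175,1],
  [-32.7,6.7,0,0.175,1],
  [-32.7,6.7,0,0.175,1],
  [-32.7,6.7,0,0.175,1],
])

```text
t: 2.4
tcp_pos: [0.5596, -0.1973, 0.3289]
ee_rot: [-179.9, -0.1, 90.2]
wrist_force: [-0.1, 0.2, -0.5]
width: 0.0002
```

```bash
python3 - <<'E'
from h import *
import cv2
o=get_obs();print({k:np.round(o[k],4).tolist() for k in("t","joints","tcp_pos","ee_rot","wrist_force")})
im=capture("wrist");cv2.imwrite("pics/wrist1.png",im[:,:,::-1])
cv2.imwrite("pics/wrist1z.png",cv2.resize(im[:,:,::-1],None,fx=1.5,fy=1.5,interpolation=cv2.INTER_CUBIC))
E
```

```text
{'t': 2.4, 'joints': [-11.7152, 23.2864, 36.7071, 92.6571, -14.693, 69.021, 28.2755], 'tcp_pos': [0.5596, -0.1973, 0.3289], 'ee_rot': [-179.9496, -0.0552, 90.2062], 'wrist_force': [-0.0574, 0.238, -0.5328]}
```

View pics/wrist1z.png

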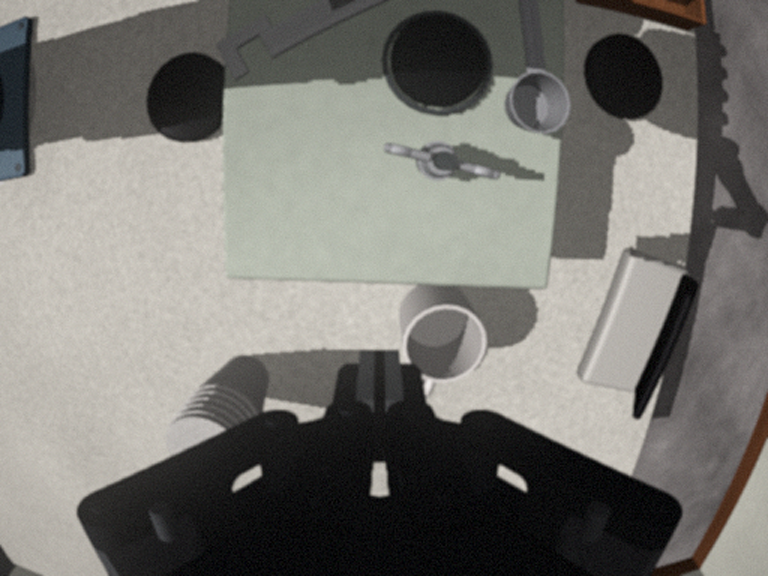

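The wrist view shows the nut at about (441,160) with wings running (390,148)–(493,172), the cap at (438,62) and the mug at (445,340). I'll move 10 cm to +y to see the whole strap.

jog_arm([
  [4,0,0,0,1],
  [8,0,0,0,1],
  [11,0,0,0,1],
  [11,0,0,0,1],
  [11,0,0,0,1],
])

```text
t: 3.08
tcp_pos: [0.5592, -0.0882, 0.3295]
ee_rot: [180.0, 0.0, 90.2]
wrist_force: [0.3, -0.6, 0.2]
width: -0.0
```

```bash
python3 - <<'E'
from h import *
import cv2
o=get_obs();print({k:np.round(o[k],4).tolist() for k in("t","joints","tcp_pos","ee_rot","wrist_force")})
im=capture("wrist");cv2.imwrite("pics/wrist2.png",im[:,:,::-1])
cv2.imwrite("pics/wrist2z.png",cv2.resize(im[:,:,::-1],None,fx=1.5,fy=1.5,interpolation=cv2.INTER_CUBIC))
E
```

```text
{'t': 3.075, 'joints': [-22.9388, 19.7234, 35.6196, 96.6584, -12.278, 67.5461, 16.0245], 'tcp_pos': [0.5592, -0.0882, 0.3295], 'ee_rot': [179.9816, 0.0046, 90.2191], 'wrist_force': [0.3231, -0.5544, 0.202]}
```

View pics/wrist2z.png

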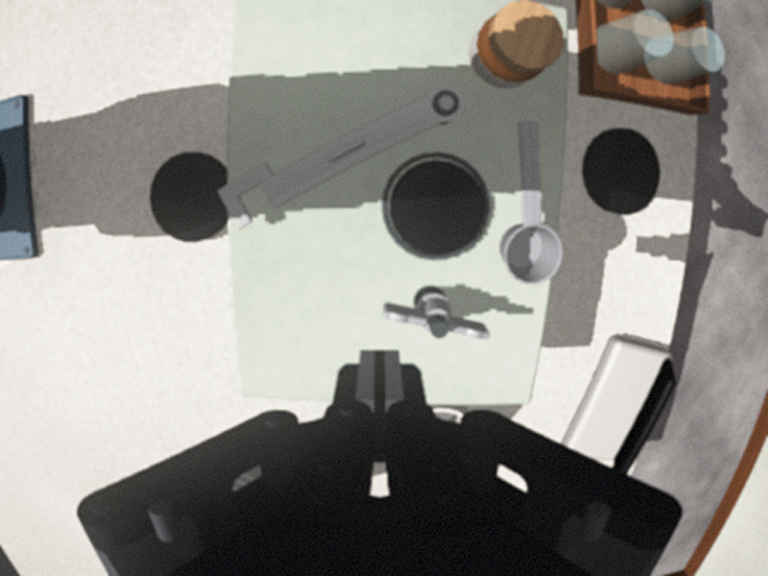

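```bash
cat >>h.py <<'E'
def wplane(u,v,z,tcp,rpy):
    p=camera_params("wrist");H=np.array(p["hand_eye"]);a=(u-p["cx"])/p["fx"];b=-(v-p["cy"])/p["fy"];r=np.hypot(a,b)
    d=np.array([a/r*np.sin(r),b/r*np.sin(r),-np.cos(r)])
    Rm=R.from_euler("xyz",rpy,degrees=True).as_matrix()
    c=Rm@H[:3,3]+tcp; d=Rm@H[:3,:3]@d
    return c+d*(z-c[2])/d[2]
E
cat >m2.py <<'E'
from h import *
def q(x,y,z,v):
    T={1:([.5596,-.1973,.3289],[-179.95,-.055,90.21]),2:([.5592,-.0882,.3295],[179.98,0,90.22])}[v]
    return wplane((x+.5)/1.5-.5,(y+.5)/1.5-.5,z,np.array(T[0]),T[1])[:2]
f=lambda *a:print(a[0],q(*a[1:]).round(4))
c=[q(243,394,.13,2),q(530,402,.13,2),q(228,277,.13,1),q(547,287,.13,1)]
print(np.round(c,4),np.linalg.norm(c[0]-c[1]),np.linalg.norm(c[2]-c[3]),np.degrees(np.arctan2(*(c[3]-c[2])[::-1])))
piv=q(445,103,.156,2);f("piv",445,103,.156,2)
f("cap2",438.5,205,.144,2);f("cap1",438,62,.144,1)
f("stud2",438,325,.192,2);f("stud1",443,161,.192,1)
f("wA2",386,307,.187,2);f("wB2",487,330,.187,2);f("wA1",389,146,.187,1);f("wB1",496,171,.187,1)
tab=q(347,152,.182,2);f("tab top",347,152,.182,2);f("tabL",331,161,.182,2);f("tabR",364,143,.182,2)
f("slot notch",264,178,.153,2);f("strapmid",308,163,.153,2)
f("jar",527,36,.2,2);f("scoop",532,252,.162,2)
E
python3 m2.py
```

```text
[[ 0.4383 -0.2106]
 [ 0.6956 -0.2188]
 [ 0.4373 -0.212 ]
 [ 0.6961 -0.2192]] 0.2575171278310481 0.2589638437862688 -1.6109228903004045
piv [0.6031 0.0272]
cap2 [ 0.6013 -0.0453]
cap1 [ 0.5999 -0.05  ]
stud2 [ 0.5975 -0.1189]
stud1 [ 0.5972 -0.1224]
wA2 [ 0.5633 -0.1082]
wB2 [ 0.6324 -0.1247]
wA1 [ 0.5647 -0.1137]
wB1 [ 0.6319 -0.1273]
tab top [ 0.5384 -0.0083]
tabL [ 0.5283 -0.0139]
tabR [ 0.549  -0.0027]
slot notch [ 0.4773 -0.0246]
strapmid [ 0.5091 -0.015 ]
jar [0.6475 0.0681]
scoop [ 0.6685 -0.0751]
```

jog_arm([
  [5,-2,0,0,1],
  [11,-3.9,2,0,1],
  [11,-3.9,7,0,1],
  [11,-3.9,12,0,1],
  [11,-3.9,15.8,0,1],
  [11,-3.9,15.8,0,1],
  [11,-3.9,15.8,0,1],
])

```text
t: 4.0
tcp_pos: [0.5212, 0.0208, 0.1728]
ee_rot: [179.9, 0.0, 90.1]
wrist_force: [-0.5, -0.2, -0.2]
width: -0.0002
```

```bash
python3 - <<'E'
from h import *
import cv2
o=get_obs();print({k:np.round(o[k],4).tolist() for k in("t","tcp_pos","ee_rot","wrist_force")})
im=np.hstack([cv2.resize(capture("scene")[130:240,160:320],(480,330),interpolation=2),cv2.resize(capture("side")[150:250,190:310],(320,330),interpolation=2)]);cv2.imwrite("pics/p3.png",im[:,:,::-1])
im=capture("wrist");cv2.imwrite("pics/wrist3.png",im[:,:,::-1])
piv=np.array([.603,.027]);t=o["tcp_pos"]
for d in [61.2,55,50,45,40,35,30,25,20,15,10,6,3,1.9]:
    f=np.radians(d);n=np.array([np.cos(f),-np.sin(f)]);C=piv+.075*np.array([-np.sin(f),-np.cos(f)])-.002*n
    T=C-np.array([.008,-.011]);D=(T-t[:2])*100;print(d,T.round(4),"dx %.2f dy %.2f"%(D[1],D[0]))
E
```

```text
{'t': 4.0, 'tcp_pos': [0.5212, 0.0208, 0.1728], 'ee_rot': [179.8796, 0.0038, 90.1001], 'wrist_force': [-0.5255, -0.2031, -0.173]}
61.2 [0.5283 0.0036] dx -1.72 dy 0.71
55 [ 0.5324 -0.0034] dx -2.42 dy 1.12
50 [ 0.5363 -0.0087] dx -2.95 dy 1.50
45 [ 0.5406 -0.0136] dx -3.44 dy 1.93
40 [ 0.5453 -0.0182] dx -3.90 dy 2.40
35 [ 0.5503 -0.0223] dx -4.31 dy 2.91
30 [ 0.5558 -0.026 ] dx -4.67 dy 3.45
25 [ 0.5615 -0.0291] dx -4.99 dy 4.02
20 [ 0.5675 -0.0318] dx -5.26 dy 4.62
15 [ 0.5737 -0.0339] dx -5.47 dy 5.24
10 [ 0.58   -0.0355] dx -5.63 dy 5.88
6 [ 0.5852 -0.0364] dx -5.72 dy 6.39
3 [ 0.5891 -0.0368] dx -5.76 dy 6.78
1.9 [ 0.5905 -0.0369] dx -5.77 dy 6.93
```

View pics/p3.png

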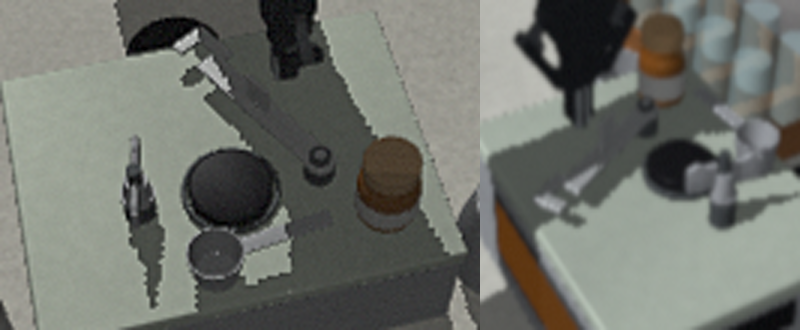

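View pics/wrist3.png

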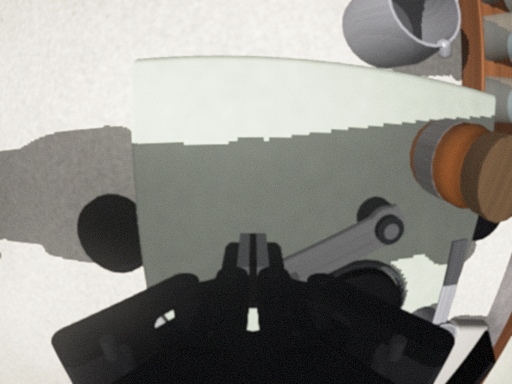

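The fingertips stand on the opening side of the tab (scene crop, finger at (290,65); strap from (320,165) to (190,45)), clear of it. I start the push.

jog_arm([
  [-0.9,0.4,0.1,0,1],
  [-1.7,0.7,0.1,0,1],
  [-2.1,0.9,0.1,0,1],
  [-2.45,1.1,0.1,0,1],
  [-2.95,1.5,0.1,0,1],
  [-3.45,1.9,0.1,0,1],
  [-3.9,2.4,0.1,0,1],
  [-4.3,2.9,0.1,0,1],
  [-4.3,2.9,0.1,0,1],
])

```text
t: 5.28
tcp_pos: [0.55, -0.022, 0.1704]
ee_rot: [179.9, 0.0, 90.1]
wrist_force: [-0.2, 0.4, 0.1]
width: -0.0002
```

```bash
cat >snap.py <<'E'
import sys
from h import *
import cv2
o=get_obs();print({k:np.round(o[k],4).tolist() for k in("t","tcp_pos","ee_rot","wrist_force")})
im=np.hstack([cv2.resize(capture("scene")[130:240,160:320],(480,330),interpolation=2),cv2.resize(capture("side")[150:250,190:310],(320,330),interpolation=2)]);cv2.imwrite(f"pics/{sys.argv[1]}.png",im[:,:,::-1])
E
python3 snap.py p4
```

```text
{'t': 5.275, 'tcp_pos': [0.55, -0.022, 0.1704], 'ee_rot': [179.9432, 0.0294, 90.1349], 'wrist_force': [-0.1728, 0.3959, 0.1421]}
```

View pics/p4.png

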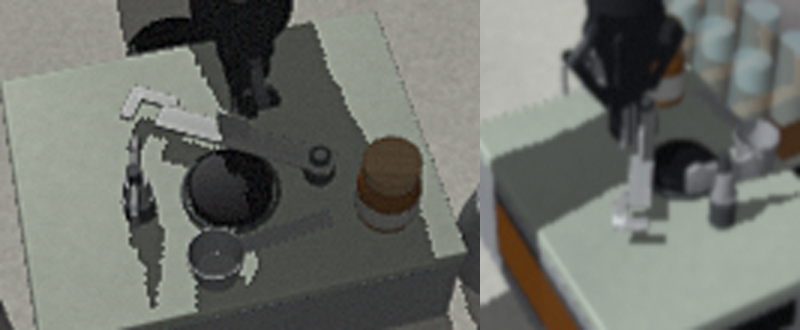

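The strap has swung to roughly 30° (slot end now at (150,105) in the crop) with the finger behind the tab. I'll continue.

jog_arm([
  [-0.4,0.6,0,0,1],
  [-0.7,1.15,0,0,1],
  [-1.0,1.75,0,0,1],
  [-1.2,2.35,0,0,1],
  [-1.25,2.7,0,0,1],
  [-1.3,3.0,0,0,1],
  [-1.3,3.0,0,0,1],
])

```text
t: 6.25
tcp_pos: [0.5797, -0.0346, 0.1703]
ee_rot: [180.0, 0.0, 90.2]
wrist_force: [-0.5, 0.1, -0.3]
width: 0.0
```

```bash
python3 snap.py p5
```

```text
{'t': 6.25, 'tcp_pos': [0.5797, -0.0346, 0.1703], 'ee_rot': [179.9672, 0.0279, 90.161], 'wrist_force': [-0.4696, 0.1373, -0.3102]}
```

View pics/p5.png

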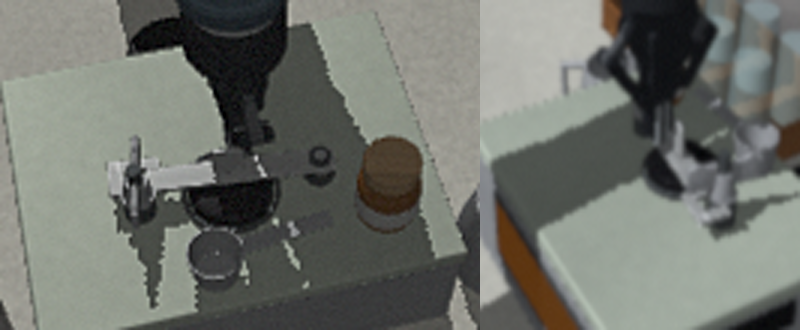

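The strap is almost home; now gently, watching the force.

jog_arm([
  [-0.1,0.25,0,0,1],
  [-0.15,0.45,0,0,1],
  [-0.2,0.6,0,0,1],
  [-0.2,0.7,0,0,1],
  [-0.2,0.7,0,0,1],
])

```text
t: 6.98
tcp_pos: [0.5861, -0.0363, 0.1702]
ee_rot: [-180.0, -0.0, 90.2]
wrist_force: [-1.3, -0.1, 0.1]
width: -0.0002
```

jog_arm([
  [0,0.1,0,0,1],
  [0,0.2,0,0,1],
  [0,0.2,0,0,1],
])

```text
t: 7.35
tcp_pos: [0.5863, -0.0363, 0.1701]
ee_rot: [-179.8, -0.0, 90.2]
wrist_force: [-9.1, 1.0, 6.0]
width: -0.0001
```

```bash
python3 snap.py p6
```

```text
{'t': 7.35, 'tcp_pos': [0.5863, -0.0363, 0.1701], 'ee_rot': [-179.7541, -0.0404, 90.1517], 'wrist_force': [-9.0616, 0.9584, 6.0251]}
```

View pics/p6.png

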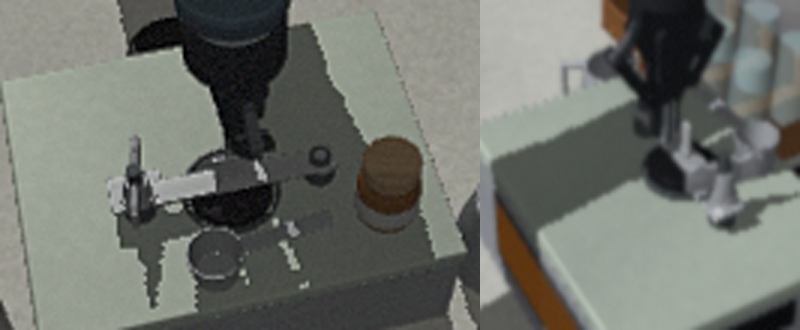

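The force rose to 9 N at the stop, and the strap lies across the cap with its end at the stud. I back off, rise and look from above.

jog_arm([
  [0,-1,0,0,1],
  [0,-2.2,0,0,1],
  [0,-2.2,-4,0,1],
  [0,-2.2,-9,0,1],
  [-5,-2.2,-13,0,1],
  [-10,-2.2,-13,0,1],
  [-14,-2.2,-13,0,1],
  [-15,-2.2,-13,0,1],
  [-15,-2.2,-13,0,1],
])

```text
t: 8.57
tcp_pos: [0.5665, -0.1863, 0.3002]
ee_rot: [180.0, -0.0, 90.1]
wrist_force: [0.9, -0.3, 0.4]
width: -0.0001
```

```bash
python3 - <<'E'
from h import *
import cv2
o=get_obs();print({k:np.round(o[k],4).tolist() for k in("t","joints","tcp_pos","ee_rot","wrist_force")})
im=capture("wrist")[:,:,::-1];cv2.imwrite("pics/wrist7.png",im)
cv2.imwrite("pics/wrist7z.png",cv2.resize(im[0:240,130:450],None,fx=2.5,fy=2.5,interpolation=cv2.INTER_CUBIC))
E
```

```text
{'t': 8.575, 'joints': [-11.5423, 24.8011, 34.9423, 94.3365, -15.3036, 65.7, 27.3869], 'tcp_pos': [0.5665, -0.1863, 0.3002], 'ee_rot': [179.9915, -0.0156, 90.1195], 'wrist_force': [0.8737, -0.332, 0.4026]}
```

View pics/wrist7z.png

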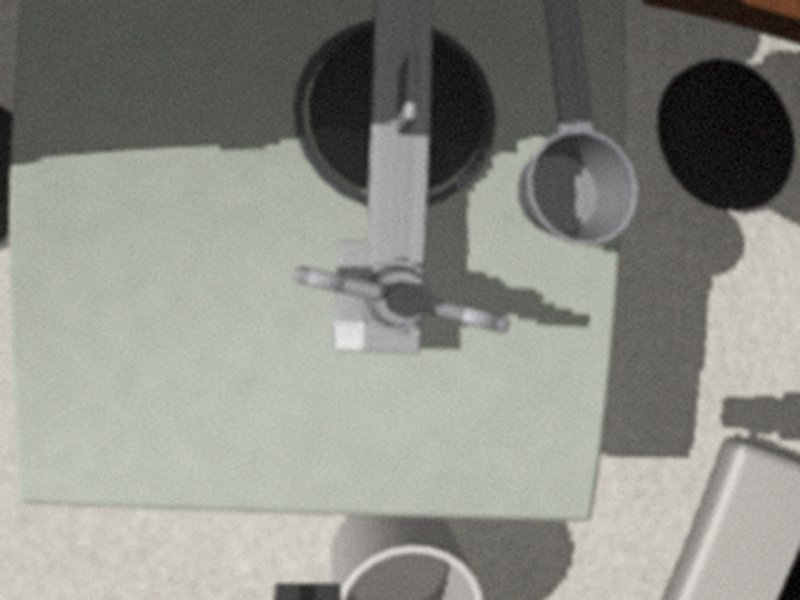

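The strap is home: it runs straight over the cap, slot round the stud at about (405,298). The wings run (303,275)–(503,324), i.e. about −13° from x, so roughly 168° (plus perhaps half turns) remain. Next I compute the hub position and a clockwise circle.

```bash
cat >m3.py <<'E'
from h import *
T=np.array([.5665,-.1863,.3002]);rp=[179.99,-.016,90.12]
q=lambda x,y,z:wplane(129.5+(x+.5)/2.5,-.5+(y+.5)/2.5,z,T,rp)[:2]
A,B,h=q(300,273,.187),q(506,326,.187),q(407,297,.192)
print(A,B,(A+B)/2,np.linalg.norm(A-B),np.degrees(np.arctan2(*(B-A)[::-1])),h)
print("strap edges y",q(370,240,.153),q(424,240,.153),q(374,20,.153),q(431,20,.153),"cap",q(395,112,.144))
H=np.array([.598,-.1215])
for a in range(225,-60,-15):
    r=.0325;P=H+r*np.array([np.cos(np.radians(a)),np.sin(np.radians(a))]);D=(P-T[:2])*100
    print(a,P.round(4),"rel hub: dx(y) %.2f dy(x) %.2f"%tuple((P-H)[::-1]*100),"from now %.2f %.2f"%(D[1],D[0]))
E
python3 m3.py
```

```text
[ 0.56348666 -0.11352669] [ 0.6333647  -0.12977734] [ 0.59842568 -0.12165201] 0.07174275733472514 -13.091844399514931 [ 0.59831248 -0.12088396]
strap edges y [ 0.58924541 -0.10102748] [ 0.60963811 -0.10044443] [ 0.59074909 -0.01379993] [ 0.61249378 -0.01254308] cap [ 0.59948067 -0.04928519]
225 [ 0.575  -0.1445] rel hub: dx(y) -2.30 dy(x) -2.30 from now 4.18 0.85
210 [ 0.5699 -0.1378] rel hub: dx(y) -1.63 dy(x) -2.81 from now 4.85 0.34
195 [ 0.5666 -0.1299] rel hub: dx(y) -0.84 dy(x) -3.14 from now 5.64 0.01
180 [ 0.5655 -0.1215] rel hub: dx(y) 0.00 dy(x) -3.25 from now 6.48 -0.10
165 [ 0.5666 -0.1131] rel hub: dx(y) 0.84 dy(x) -3.14 from now 7.32 0.01
150 [ 0.5699 -0.1052] rel hub: dx(y) 1.62 dy(x) -2.81 from now 8.11 0.34
135 [ 0.575  -0.0985] rel hub: dx(y) 2.30 dy(x) -2.30 from now 8.78 0.85
120 [ 0.5818 -0.0934] rel hub: dx(y) 2.81 dy(x) -1.62 from now 9.29 1.52
105 [ 0.5896 -0.0901] rel hub: dx(y) 3.14 dy(x) -0.84 from now 9.62 2.31
90 [ 0.598 -0.089] rel hub: dx(y) 3.25 dy(x) 0.00 from now 9.73 3.15
75 [ 0.6064 -0.0901] rel hub: dx(y) 3.14 dy(x) 0.84 from now 9.62 3.99
60 [ 0.6142 -0.0934] rel hub: dx(y) 2.81 dy(x) 1.62 from now 9.29 4.77
45 [ 0.621  -0.0985] rel hub: dx(y) 2.30 dy(x) 2.30 from now 8.78 5.45
30 [ 0.6261 -0.1052] rel hub: dx(y) 1.62 dy(x) 2.81 from now 8.11 5.96
15 [ 0.6294 -0.1131] rel hub: dx(y) 0.84 dy(x) 3.14 from now 7.32 6.29
0 [ 0.6305 -0.1215] rel hub: dx(y) 0.00 dy(x) 3.25 from now 6.48 6.40
-15 [ 0.6294 -0.1299] rel hub: dx(y) -0.84 dy(x) 3.14 from now 5.64 6.29
-30 [ 0.6261 -0.1377] rel hub: dx(y) -1.62 dy(x) 2.81 from now 4.86 5.96
-45 [ 0.621  -0.1445] rel hub: dx(y) -2.30 dy(x) 2.30 from now 4.18 5.45
```

jog_arm([
  [3,-0.4,3,0,1],
  [3,-0.4,8,0,1],
  [3,-0.4,12,0,1],
  [3,-0.4,12.2,0,1],
  [3,-0.4,12.2,0,1],
])

```text
t: 9.25
tcp_pos: [0.5636, -0.1557, 0.1796]
ee_rot: [179.9, 0.0, 90.2]
wrist_force: [-0.2, -0.4, -0.6]
width: 0.0002
```

```bash
cat >circ.py <<'E'
import sys
from h import *
o=get_obs();t=o["tcp_pos"];print(o["t"],t.round(4),np.round(o["wrist_force"],1))
H=np.array([.5983,-.1213]);r=float(sys.argv[1])/1000
d=t[:2]-H;print("now angle",np.degrees(np.arctan2(d[1],d[0])),"r",np.linalg.norm(d))
y=np.radians(o["ee_rot"][2]);ex=np.array([np.cos(y),np.sin(y)]);ey=np.array([np.sin(y),-np.cos(y)])
for a in map(float,sys.argv[2:]):
    P=H+r*np.array([np.cos(np.radians(a)),np.sin(np.radians(a))])-t[:2];print(a,"[%.2f, %.2f]"%(P@ex*100,P@ey*100))
E
python3 circ.py 32.5 215 205 195 185 175 165 155 145 135 125 115 105 95
```

```text
9.25 [ 0.5636 -0.1557  0.1796] [-0.2 -0.4 -0.6]
now angle -135.19942212051845 r 0.04884113534018942
215.0 [1.57, 0.81]
205.0 [2.07, 0.53]
195.0 [2.60, 0.34]
185.0 [3.16, 0.24]
175.0 [3.72, 0.24]
165.0 [4.28, 0.34]
155.0 [4.81, 0.54]
145.0 [5.30, 0.83]
135.0 [5.73, 1.19]
125.0 [6.10, 1.63]
115.0 [6.38, 2.12]
105.0 [6.57, 2.65]
95.0 [6.67, 3.21]
```

jog_arm([
  [1.57,0.6,0.1,0,1],
  [2.1,0.5,0.1,0,1],
  [2.6,0.35,0.1,0,1],
  [3.2,0.25,0.1,0,1],
  [3.7,0.25,0.1,0,1],
  [4.3,0.35,0.1,0,1],
  [4.8,0.55,0.1,0,1],
  [5.3,0.85,0.1,0,1],
  [5.3,0.85,0.1,0,1],
])

```text
t: 10.38
tcp_pos: [0.5713, -0.1023, 0.1772]
ee_rot: [-180.0, -0.0, 90.2]
wrist_force: [1.3, 0.7, 0.0]
width: -0.0005
```

```bash
python3 circ.py 32.5 135 125 115 105 95 85 75 65 55 45 35; python3 snap.py p8
```

```text
10.375 [ 0.5713 -0.1023  0.1772] [1.3 0.7 0. ]
now angle 144.8012578853877 r 0.033001576950009326
135.0 [0.39, 0.40]
125.0 [0.76, 0.84]
115.0 [1.04, 1.33]
105.0 [1.23, 1.86]
95.0 [1.33, 2.42]
85.0 [1.32, 2.99]
75.0 [1.22, 3.54]
65.0 [1.03, 4.07]
55.0 [0.74, 4.56]
45.0 [0.37, 5.00]
35.0 [-0.06, 5.36]
{'t': 10.375, 'tcp_pos': [0.5713, -0.1023, 0.1772], 'ee_rot': [-179.9964, -0.0385, 90.24], 'wrist_force': [1.2587, 0.7381, 0.049]}
```

View pics/p8.png

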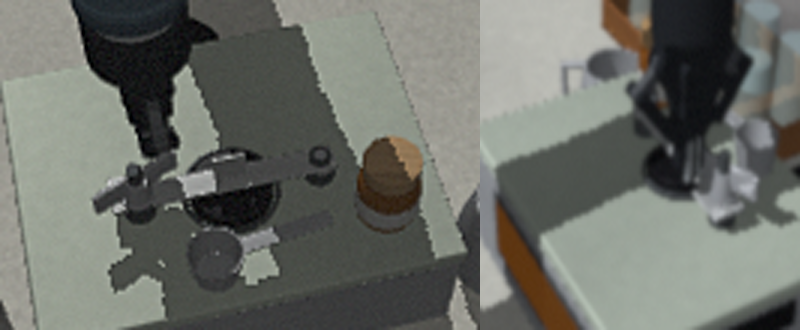

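The wing follows: in the scene crop it now runs (95,205)–(175,160). The finger stays clear of strap and tab. I continue the stroke.

jog_arm([
  [0.4,0.4,0,0,1],
  [0.75,0.85,0,0,1],
  [1.05,1.35,0,0,1],
  [1.25,1.85,0,0,1],
  [1.35,2.4,0,0,1],
  [1.3,3.0,0,0,1],
  [1.2,3.55,0,0,1],
  [1.0,4.05,0,0,1],
  [1.0,4.05,0,0,1],
])

```text
t: 11.6
tcp_pos: [0.6122, -0.0934, 0.1774]
ee_rot: [179.9, 0.0, 90.2]
wrist_force: [-0.5, -0.8, -0.3]
width: 0.0002
```

```bash
python3 circ.py 32.5 60 55 50 45 40 35 30 25 20 15; python3 snap.py p9
```

```text
11.6 [ 0.6122 -0.0934  0.1774] [-0.5 -0.8 -0.3]
now angle 63.518006747327675 r 0.031150777604321923
60.0 [0.03, 0.24]
55.0 [-0.13, 0.47]
50.0 [-0.30, 0.70]
45.0 [-0.49, 0.91]
40.0 [-0.70, 1.10]
35.0 [-0.93, 1.27]
30.0 [-1.17, 1.42]
25.0 [-1.42, 1.55]
20.0 [-1.68, 1.66]
15.0 [-1.95, 1.74]
{'t': 11.6, 'tcp_pos': [0.6122, -0.0934, 0.1774], 'ee_rot': [179.9399, 0.0151, 90.1634], 'wrist_force': [-0.4783, -0.8206, -0.2699]}
```

View pics/p9.png

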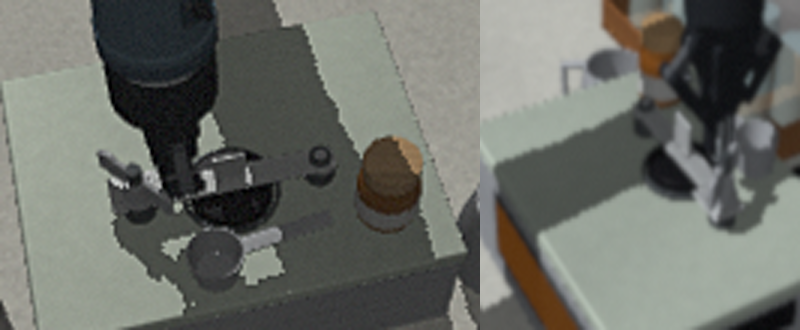

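The wing is now at roughly +40° and still easy to turn. I go on in small steps, watching the force for the stop.

jog_arm([
  [-0.1,0.45,0,0,1],
  [-0.3,0.7,0,0,1],
  [-0.5,0.9,0,0,1],
  [-0.7,1.1,0,0,1],
  [-0.7,1.1,0,0,1],
])

```text
t: 12.32
tcp_pos: [0.6228, -0.1004, 0.1773]
ee_rot: [180.0, 0.0, 90.2]
wrist_force: [0.5, 0.9, 1.1]
width: 0.0002
```

jog_arm([
  [-0.15,0.1,0,0,1],
  [-0.25,0.15,0,0,1],
  [-0.25,0.15,0,0,1],
])

```text
t: 12.7
tcp_pos: [0.6241, -0.1027, 0.1773]
ee_rot: [180.0, 0.0, 90.2]
wrist_force: [0.0, 0.9, 0.1]
width: -0.0002
```

```bash
python3 circ.py 32.5 35 30 25 20 15;python3 snap.py p10
```

```text
12.7 [ 0.6241 -0.1027  0.1773] [0.  0.9 0.1]
now angle 35.75040464157913 r 0.03176146492385611
35.0 [0.01, 0.08]
30.0 [-0.23, 0.24]
25.0 [-0.48, 0.37]
20.0 [-0.75, 0.47]
15.0 [-1.02, 0.56]
{'t': 12.7, 'tcp_pos': [0.6241, -0.1027, 0.1773], 'ee_rot': [179.9882, 0.005, 90.1686], 'wrist_force': [0.0382, 0.909, 0.1053]}
```

View pics/p10.png

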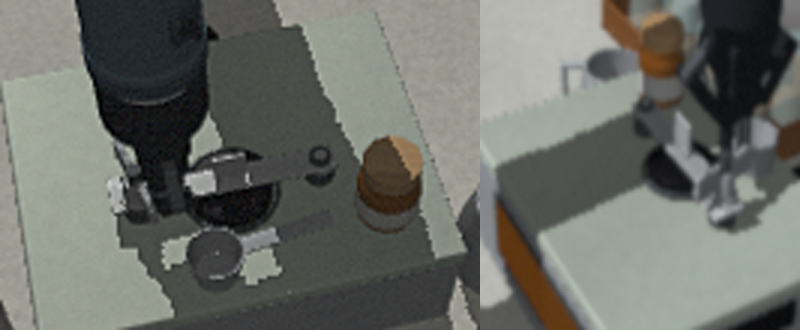

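jog_arm([
  [-0.1,0.05,0,0,1],
  [-0.2,0.1,0,0,1],
  [-0.2,0.1,0,0,1],
])

```text
t: 13.18
tcp_pos: [0.6251, -0.1048, 0.1773]
ee_rot: [180.0, 0.0, 90.2]
wrist_force: [-1.3, 0.4, -0.4]
width: -0.0002
```

jog_arm([
  [-0.1,0.05,0,0,1],
  [-0.2,0.1,0,0,1],
  [-0.2,0.1,0,0,1],
])

```text
t: 13.55
tcp_pos: [0.6261, -0.1068, 0.1773]
ee_rot: [180.0, 0.0, 90.2]
wrist_force: [-0.3, 0.1, 0.4]
width: -0.0002
```

jog_arm([
  [-0.1,0.0,0,0,1],
  [-0.15,0.0,0,0,1],
  [-0.15,0.0,0,0,1],
])

```text
t: 13.92
tcp_pos: [0.6262, -0.1081, 0.1773]
ee_rot: [180.0, 0.0, 90.2]
wrist_force: [0.8, 2.0, -0.6]
width: 0.0
```

jog_arm([
  [-0.1,0.0,0,0,1],
  [-0.15,0.0,0,0,1],
  [-0.15,0.0,0,0,1],
])

```text
t: 14.3
tcp_pos: [0.6263, -0.1095, 0.1774]
ee_rot: [180.0, -0.0, 90.2]
wrist_force: [1.4, 0.7, -0.7]
width: 0.0002
```

```bash
python3 circ.py 32.5 20 15 10 5 0;python3 snap.py p11
```

```text
14.3 [ 0.6263 -0.1095  0.1774] [ 1.4  0.7 -0.7]
now angle 22.924758827242346 r 0.030396461806936094
20.0 [-0.07, 0.25]
15.0 [-0.34, 0.34]
10.0 [-0.62, 0.40]
5.0 [-0.90, 0.44]
0.0 [-1.19, 0.45]
{'t': 14.3, 'tcp_pos': [0.6263, -0.1095, 0.1774], 'ee_rot': [179.9686, -0.0072, 90.1833], 'wrist_force': [1.3626, 0.6793, -0.737]}
```

View pics/p11.png

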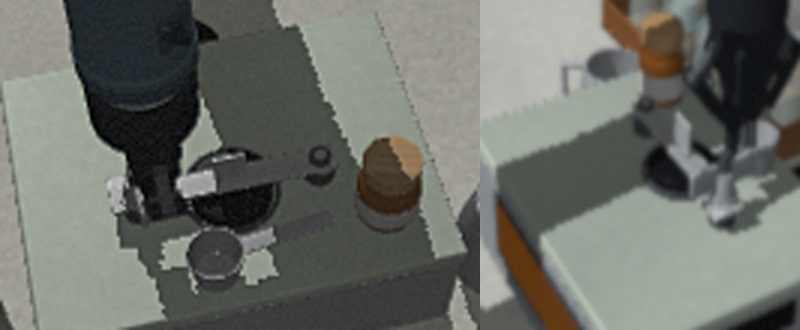

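jog_arm([
  [-0.1,0.05,0,0,1],
  [-0.15,0.1,0,0,1],
  [-0.15,0.1,0,0,1],
  [-0.15,0.1,0,0,1],
])

```text
t: 14.9
tcp_pos: [0.6268, -0.1114, 0.1773]
ee_rot: [-180.0, 0.0, 90.2]
wrist_force: [-0.8, 1.3, 0.2]
width: -0.0002
```

jog_arm([
  [-0.1,0.05,0,0,1],
  [-0.15,0.05,0,0,1],
  [-0.15,0.05,0,0,1],
  [-0.15,0.05,0,0,1],
])

```text
t: 15.4
tcp_pos: [0.6275, -0.1127, 0.1773]
ee_rot: [-180.0, 0.0, 90.2]
wrist_force: [-0.9, 1.8, 0.1]
width: -0.0002
```

jog_arm([
  [-0.1,0.05,0,0,1],
  [-0.15,0.05,0,0,1],
  [-0.15,0.05,0,0,1],
  [-0.15,0.05,0,0,1],
])

```text
t: 15.9
tcp_pos: [0.6281, -0.1142, 0.1773]
ee_rot: [180.0, 0.0, 90.2]
wrist_force: [-0.3, 1.4, 0.2]
width: -0.0006
```

```bash
python3 snap.py p12; python3 - <<'E'
from h import *
import cv2
im=capture("wrist")[:,:,::-1];cv2.imwrite("pics/wrist12.png",cv2.resize(im[150:350,150:400],None,fx=3,fy=3))
E
```

```text
{'t': 15.9, 'tcp_pos': [0.6281, -0.1142, 0.1773], 'ee_rot': [179.9941, 0.0059, 90.173], 'wrist_force': [-0.333, 1.4445, 0.2259]}
```

View pics/p12.png

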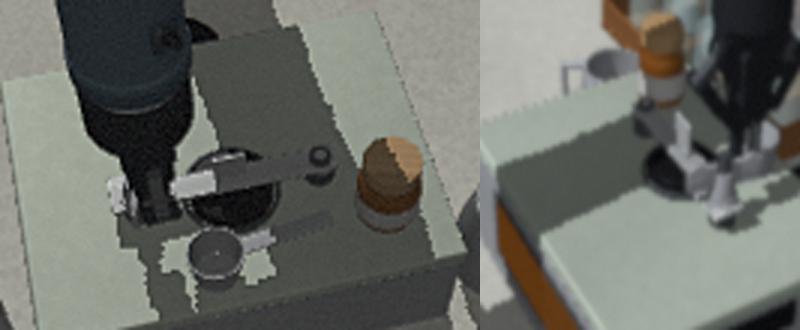

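View pics/wrist12.png

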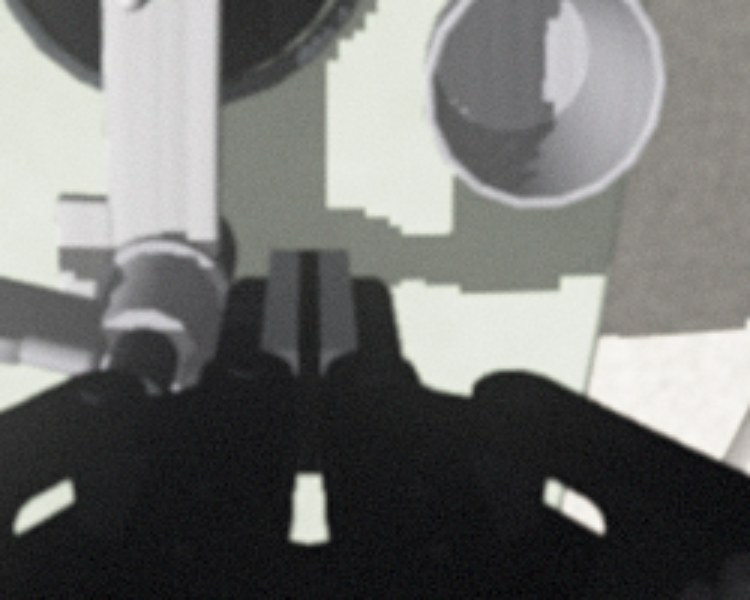

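The wing has gone past the bin's x direction with no stop (left wing slopes down to the right in the wrist view), so another half turn remains. I continue the clockwise circle on the −y side.

```bash
python3 circ.py 32.5 5 -5 -15 -25 -35 -45 -55 -65 -75 -85
```

```text
16.05 [ 0.6281 -0.1142  0.1773] [-0.9  0.  -2.2]
now angle 13.399364371567222 r 0.030614606916197176
5.0 [-0.43, 0.26]
-5.0 [-0.99, 0.26]
-15.0 [-1.55, 0.16]
-25.0 [-2.08, -0.04]
-35.0 [-2.57, -0.32]
-45.0 [-3.01, -0.69]
-55.0 [-3.37, -1.12]
-65.0 [-3.65, -1.62]
-75.0 [-3.84, -2.15]
-85.0 [-3.94, -2.71]
```

jog_arm([
  [-0.45,0.25,0,0,1],
  [-1.0,0.25,0,0,1],
  [-1.55,0.15,0,0,1],
  [-2.1,-0.05,0,0,1],
  [-2.55,-0.3,0,0,1],
  [-3.0,-0.7,0,0,1],
  [-3.35,-1.1,0,0,1],
  [-3.65,-1.6,0,0,1],
  [-3.85,-2.15,0,0,1],
  [-3.85,-2.15,0,0,1],
])

```text
t: 17.3
tcp_pos: [0.606, -0.1533, 0.1774]
ee_rot: [-180.0, 0.0, 90.1]
wrist_force: [0.4, -0.2, -0.2]
width: 0.0001
```

```bash
python3 circ.py 32.5 -85 -95 -105 -115 -120 -125 -130 -135 -140 -145 -150 -155
```

```text
17.3 [ 0.606  -0.1533  0.1774] [ 0.4 -0.2 -0.2]
now angle -76.51967928427705 r 0.032935758077533885
-85.0 [-0.03, -0.48]
-95.0 [-0.03, -1.05]
-105.0 [0.07, -1.61]
-115.0 [0.26, -2.14]
-120.0 [0.39, -2.39]
-125.0 [0.55, -2.63]
-130.0 [0.72, -2.86]
-135.0 [0.91, -3.06]
-140.0 [1.12, -3.25]
-145.0 [1.35, -3.43]
-150.0 [1.59, -3.58]
-155.0 [1.84, -3.71]
```

jog_arm([
  [0,-0.5,0,0,1],
  [0,-1.05,0,0,1],
  [0.05,-1.6,0,0,1],
  [0.25,-2.15,0,0,1],
  [0.55,-2.65,0,0,1],
  [0.9,-3.05,0,0,1],
  [0.9,-3.05,0,0,1],
])

```text
t: 18.18
tcp_pos: [0.5755, -0.1432, 0.1772]
ee_rot: [-179.9, -0.0, 90.2]
wrist_force: [-0.5, 0.4, -0.1]
width: -0.0006
```

```bash
python3 circ.py 32.5 -140 -145 -150 -155; python3 snap.py p13; python3 - <<'E'
from h import *
import cv2
im=capture("wrist")[:,:,::-1];cv2.imwrite("pics/wrist13.png",cv2.resize(im[150:350,150:400],None,fx=3,fy=3))
E
```

```text
18.175 [ 0.5755 -0.1432  0.1772] [-0.5  0.4 -0.1]
now angle -136.12422485727635 r 0.03161426788886332
-140.0 [0.10, -0.21]
-145.0 [0.33, -0.38]
-150.0 [0.57, -0.53]
-155.0 [0.82, -0.66]
{'t': 18.175, 'tcp_pos': [0.5755, -0.1432, 0.1772], 'ee_rot': [-179.9418, -0.0339, 90.1987], 'wrist_force': [-0.4913, 0.3688, -0.1321]}
```

View pics/wrist13.png

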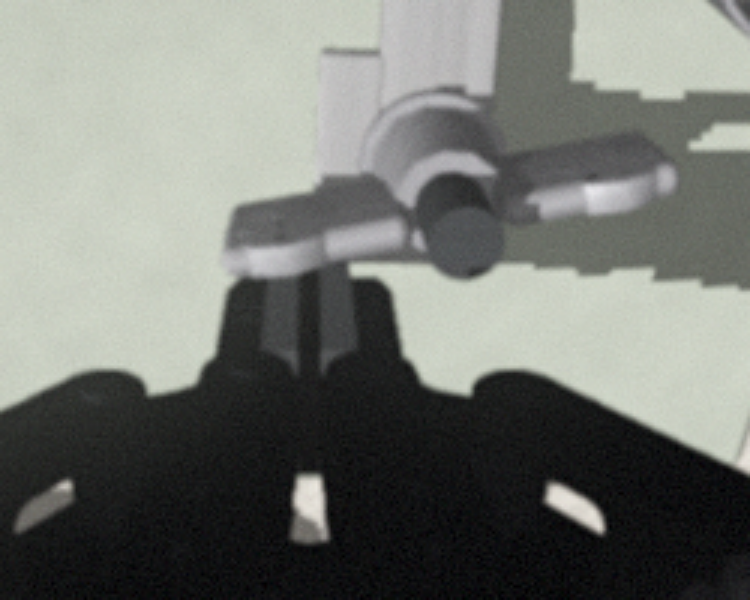

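View pics/p13.png

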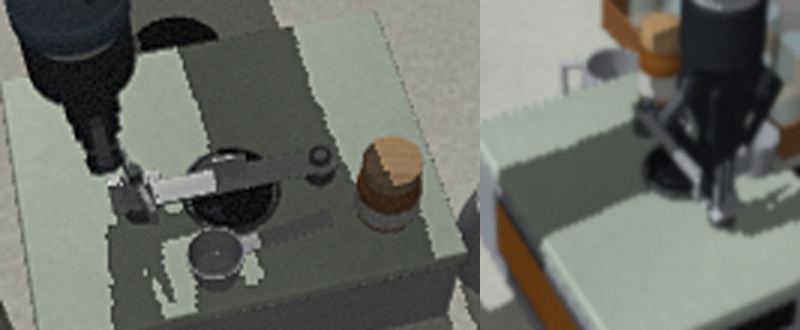

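The wing (230,255)–(670,175) is about 12° short of parallel, with the fingertip behind the left wing. I take small steps to the stop.

jog_arm([
  [0.1,-0.1,0,0,1],
  [0.25,-0.15,0,0,1],
  [0.25,-0.15,0,0,1],
  [0.25,-0.15,0,0,1],
])

```text
t: 18.82
tcp_pos: [0.5746, -0.1413, 0.1773]
ee_rot: [180.0, 0.0, 90.2]
wrist_force: [1.1, -0.1, -0.9]
width: -0.0
```

jog_arm([
  [0.1,-0.05,0,0,1],
  [0.2,-0.1,0,0,1],
  [0.2,-0.1,0,0,1],
  [0.2,-0.1,0,0,1],
])

```text
t: 19.32
tcp_pos: [0.5736, -0.1392, 0.1773]
ee_rot: [-180.0, -0.0, 90.2]
wrist_force: [0.0, -0.6, 0.4]
width: 0.0001
```

jog_arm([
  [0.1,0,0,0,1],
  [0.15,0,0,0,1],
  [0.15,0,0,0,1],
  [0.15,0,0,0,1],
])

```text
t: 19.82
tcp_pos: [0.5735, -0.1378, 0.1773]
ee_rot: [-180.0, -0.0, 90.2]
wrist_force: [0.9, -1.5, 1.3]
width: -0.0001
```

```bash
python3 - <<'E'
from h import *
import cv2
for _ in range(3): print(np.round(get_obs()["wrist_force"],2)); im=capture("wrist")[:,:,::-1]
cv2.imwrite("pics/wrist14.png",cv2.resize(im[150:350,150:400],None,fx=3,fy=3))
E
```

```text
[ 0.91 -1.53  1.26]
[ 0.27 -1.83  0.53]
[-0.23 -0.86  0.81]
```

View pics/wrist14.png

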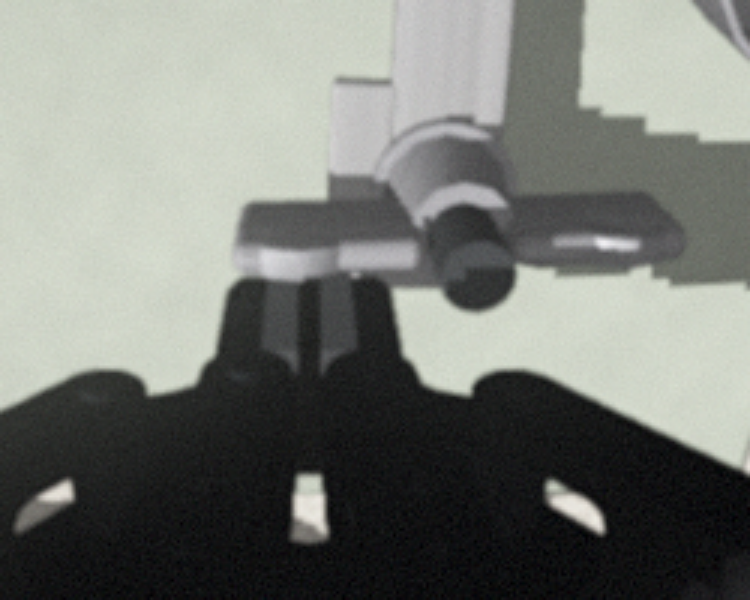

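jog_arm([
  [0.1,0,0,0,1],
  [0.1,0,0,0,1],
  [0.1,0,0,0,1],
])

```text
t: 20.35
tcp_pos: [0.5734, -0.1368, 0.1772]
ee_rot: [-180.0, 0.0, 90.2]
wrist_force: [-0.8, -1.2, 0.9]
width: 0.0002
```

jog_arm([
  [0.1,0,0,0,1],
  [0.1,0,0,0,1],
  [0.1,0,0,0,1],
])

```text
t: 20.72
tcp_pos: [0.5734, -0.1364, 0.1773]
ee_rot: [-180.0, 0.0, 90.1]
wrist_force: [-1.0, -4.7, 0.2]
width: 0.0001
```

```bash
python3 - <<'E'
from h import *
import cv2
for _ in range(4): print(np.round(get_obs()["wrist_force"],2),get_obs()["tcp_pos"].round(4)); im=capture("wrist")[:,:,::-1]
cv2.imwrite("pics/wrist15.png",cv2.resize(im[150:350,150:400],None,fx=3,fy=3))
E
```

```text
[-0.96 -4.71  0.18] [ 0.5734 -0.1364  0.1773]
[-1.11 -4.43 -0.47] [ 0.5734 -0.1363  0.1773]
[-1.4  -4.63  0.03] [ 0.5734 -0.1363  0.1773]
[-1.01 -5.51 -0.48] [ 0.5734 -0.1363  0.1773]
```

View pics/wrist15.png

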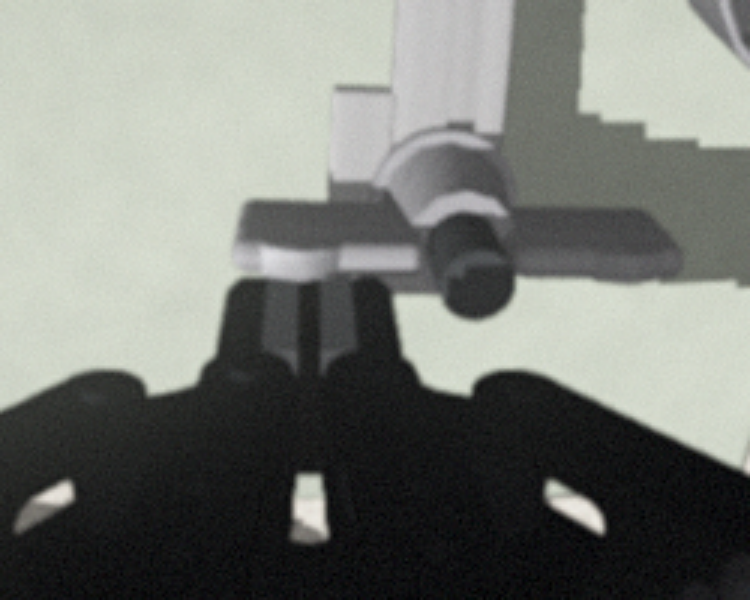

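It stopped: a steady ~4.7 N, and the wings run (240,255)–(680,262), parallel to the bin's x. I retreat away from the wing, then up.

jog_arm([
  [-1,0,0,0,1],
  [-2.5,-0.3,0,0,1],
  [-2.5,-0.3,-4,0,1],
  [-2.5,-0.3,-9,0,1],
  [-4.5,-0.3,-13,0,1],
  [-5,-0.3,-14,0,1],
  [-5,-0.3,-14,0,1],
])

```text
t: 21.8
tcp_pos: [0.5707, -0.1863, 0.3173]
ee_rot: [180.0, -0.0, 90.1]
wrist_force: [-0.5, 0.2, -1.2]
width: -0.0003
```

```bash
python3 snap.py p16; python3 - <<'E'
from h import *
import cv2
im=capture("wrist")[:,:,::-1]
cv2.imwrite("pics/wrist16.png",cv2.resize(im[0:240,130:450],None,fx=2.5,fy=2.5,interpolation=cv2.INTER_CUBIC))
E
```

```text
{'t': 21.8, 'tcp_pos': [0.5707, -0.1863, 0.3173], 'ee_rot': [179.9634, -0.0286, 90.1195], 'wrist_force': [-0.4992, 0.2099, -1.2448]}
```

View pics/wrist16.png

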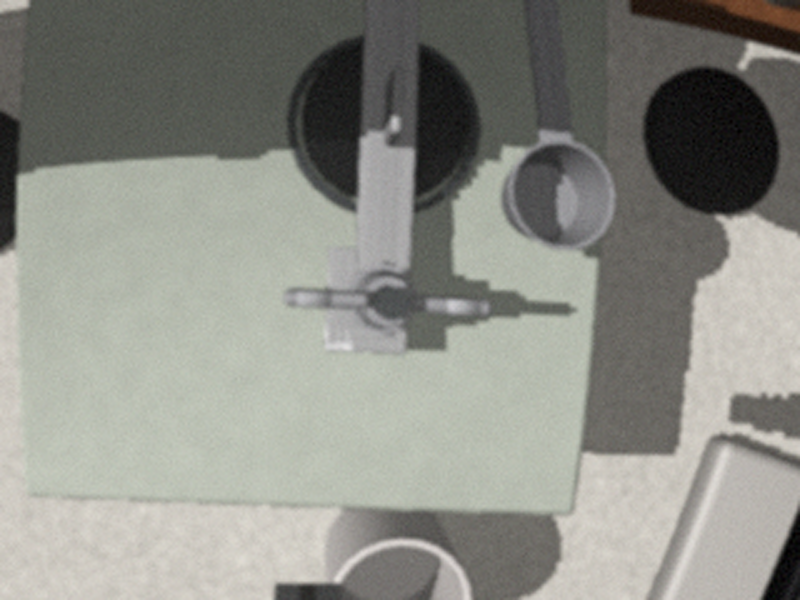

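View pics/p16.png

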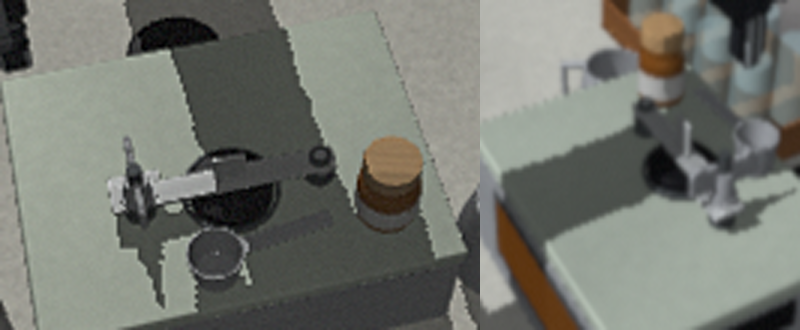

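```bash
python3 -c "
from station import *
print(close_job())"
```

```text
the job is handed in; nothing more can be done
None
```

The bin is closed up and the job is handed in at about 22 s of the 64 s allowed.

- **Strap:** I pushed it by its tab with the shut fingertips until it stopped, where the force rose from about 1 N to 9 N. The overhead picture shows it running straight over the cap with the slot round the stud, about 1.4° off the line of world y. I measured the bin itself at about 1.6–2° off.
- **Wing nut:** I turned it clockwise in one circular stroke of about 350°. It passed the first parallel position with no stop, so it needed another half turn. It stopped at the next parallel position with a steady 4.7 N at the wing, and I pushed no further. The wings then lay about 3° off in the picture, against about 2° for the bin's edge.
- **Other checks:** The gripper finished clear of everything, about 14 cm above the height it worked the nut at, with the wrist force close to zero. In the last pictures the cap, scoop and jar are where they were, and the mug (only partly in view) shows no change. I did not look again at the cup stack or the tamper at the end, but the arm never worked near them.
- **Disagreement:** The scene and side cameras differed by up to about 1 cm on the bin's position, so I relied on the wrist camera and the contact forces instead.

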